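Unhook the lint filter and put it back in its cassette

TASK

Take the dried lint filter (white frame, grey mesh, green tab) off its wire peg: ease it along the peg and lift it over the upturned tip without forcing it against the peg (light force only, about 5 N at most). Then lower it gently, tab up, fully home into the grey filter cassette and let go. Leave the wooden scraper hanging on the other peg and leave everything else on the counter where it is.

Things in the scene. Friction and masses are not known exactly. Their poses are not given: they have to be found in the camera images.
- filter_slot (a point): Centre of the hanging slot (13 mm wide, 19 mm tall) in the loose lint filter's green tab. Tab 36 mm wide (y), 12 mm thick (x) at its side rims, 6 mm above and below the slot, top edge 23.5 mm above this point, shoulders of the frame 28.5 mm below. At the start the slot's top rests on the peg's wire; the filter can rise 12 mm before the slot's bottom meets it. Grasp: from above across the side rims, fingers straddling the wire.
- filter_foot (a point): Middle of the lint filter's bottom edge, 123.5 mm below the slot's centre. The filter: rigid, about 130 g, 147 mm tall (z), white frame with grey mesh 90 mm wide (y), 95 mm tall, 6 mm thick (x), green tab above. It hangs loosely upright, may be a few degrees out of plumb, and either face may go forward in the cassette.
- stand: Wooden peg stand fixed to the counter; origin on the counter under the place where the parts hang. Parts slide off towards its -x. Base 130 x 270 x 14 mm; board across the back at x = 42 to 58 mm, 203 mm high. The filter hangs on one of its two pegs, a wooden scraper on the other, within 6 mm of x = 0; which is which changes.
- peg_l_bend (a point): Left peg (y = +75 mm on the stand): steel wire 7 mm thick. The point is on its axis at stand x = 0, 185 mm up. From the board to here it is level; from here it goes 55 mm to -x rising about 3 degrees, then a tip 22 mm long rises at about 38 degrees (end: x = -72 mm, 16 mm above this point). Axes as the stand's.
- peg_r_bend (a point): The same on the right peg (y = -75 mm). In use all of each peg beyond this point has been bent about it, up or down and to left or right, by up to 9 degrees each way, each peg differently, so where the tip truly is (11 mm either way in height and sideways) is not given: it must be felt or seen. The wire is stiff and does not give. Axes as the stand's.
- scraper: Bystander hanging on the other peg: a wooden scraper shaped like the filter, 62 mm wide, 147 mm tall; origin at the middle of its bottom edge. It must stay there.
- cassette: Grey plastic filter cassette fixed to the counter, origin on the counter under its centre. A narrow pocket open at the top: inside 12 mm along its x, 100 mm along its y, floor 12 mm above the counter, mouth 85 mm up, lips on the long sides sloping outwards to 91 mm. The filter goes in foot first, width along the cassette's y; home means foot on the pocket's floor.
- softener: Bystander: white bottle 190 mm tall at the back, fixed in place; origin at its underside.
- dose_cup: Bystander: small blue plastic cup, 60 mm across, 50 mm tall, loose; origin at its underside.
- mug: Bystander: blue ceramic cup, 76 mm across, 85 mm tall, loose; origin at its underside.
- tabs_jar: Bystander: glass jar, 80 mm across, 110 mm tall, loose; origin at its underside.
- brush: Bystander: brush lying on the counter, loose.
Mind the look-alikes: they are no part of the job. Leave any pink look-alike of the cassette alone.

How it is judged:
On the way:
1. the filter is off the peg: its slot is clear beyond the peg's tip, lifted, and it no longer touches the stand (x of filter_slot in the frame of stand below -0.085 m and height (world z) of filter_slot above 0.16 m and contact force between filter and stand below 0.1 N), for 0.1 s.
At the end, for the whole second after the job is handed in: The filter stands upright (within 10 degrees) in the cassette with its foot on the pocket's floor (within 4 mm), released and at rest; the scraper hangs on its peg and the other things are where they were (z of filter_foot in the frame of cassette between 0.008 and 0.016 m and x of filter_foot in the frame of cassette between -0.009 and 0.009 m and y of filter_foot in the frame of cassette between -0.01 and 0.01 m and angle between filter_foot's own z axis and vertical below 0.17 rad and linear speed of filter below 0.02 m/s and contact force between the fingers and filter below 0.05 N); the robot touches nothing.
It fails at once if the filter is forced against the peg or stand (more than 8 N) (contact force between filter and stand above 8 N).
It fails at once if the filter is dropped or rammed into the cassette (more than 30 N) (contact force between filter and cassette above 30 N).
It fails at once if the robot itself pushes on the stand (more than 12 N) (contact force between any of the fingers, the arm and stand above 12 N).
It fails at once if the scraper is disturbed (moved more than 20 mm) (distance of scraper from where it was at the start of the episode above 0.02 m).
It fails at once if another thing on the counter is moved more than 20 mm (distance of any of dose_cup, mug, tabs_jar, brush from where it was at the start of the episode above 0.02 m).
It also fails if it takes over 72 s, if anything falls off the work surface, if the arm or the gripper's body presses on something with over 40 N, if the wrist force passes 120 N, or if a joint passes its speed limit or range.

ROBOT

A 6-joint arm with a two-finger parallel gripper is mounted at the origin on the work surface. World frame = base frame: x ahead of the robot, y to its left, z up, the work surface at z = 0. Lengths are in m, angles in rad, forces in N, time in s.
With the tool pointing down it reaches from about 0.375 to 0.975 m from the base axis. Payload 3.8 kg.
Tool frame: the origin (TCP) lies midway between the tips of the shut fingers; the grasp point (between the pads) lies 19 mm behind it; z points along the fingers, y is the line along which they close (so a half turn about z gives the same grasp; the last joint's range is limited). The gripper opens to 85 mm and grips with 20 to 120 N. Pads are 22 mm wide; open, the fingers measure 114 mm over their backs; the gripper's body (76 mm by 85 mm) begins 54 mm behind the grasp point. The pads swing forward as they close: fully open they stand 13 mm farther back than shut.
Start: joints at [-1.254, 0.264, 1.604, -0, 1.274, -0.037], TCP at [0.234, -0.633, 0.231] pointing down, gripper open.
Joint ranges: [-2.63, 2.63], [-0.94, 2.18], [0.31, 2.57], [-1.31, 4.45], [0, 2.66], [-2.55, 2.55]. Speed limits (rad/s): [2.57, 2.57, 3.14, 3.14, 3.14, 3.14].

INTERFACE

Orientations are given as a rotation vector (axis times angle).
In Python, from workcell import read_state, vision, ticket gives the robot as it stands. The module is installed in compiled form; this text tells all that it offers.
- The arm moves only by the tool jog_arm, never from a script. Its arguments are lists of equal length, an entry for each row: "turn": the turn, a rotation vector about the tool's x, y, z in rad, a list of three; "delta_pos": the shift along the tool's x, y, z in m, a list of three; "gripper": the finger opening in m, from 0 to 0.0854. In form: {"turn": [[rx, ry, rz], ...], "delta_pos": [[dx, dy, dz], ...], "gripper": [gripper, ...]}. A call has 1 to 20 rows; each row shifts and turns the commanded pose from where the row before left it, along the tool's axes as they then stand; what a row does not reach is not made up. A row lasts 1/12 s, in which the tool goes at most 41.7 mm and 7.16 degrees, less where a joint would pass 70% of its speed; a pose out of reach is approached as far as the arm can. A call with a gripper value outside its range is refused whole. The fingers move at their own pace and stop on an object; "grip_force" is the grip in N (left out, the last holds). Time passes only in rows, so rows that do not move let the fingers close. It gives the time, the measured TCP pose, the force, the opening and the grip force at its end, in the units of the state.
- read_state(): the state, without advancing time (a new reading comes with each control period).
- vision.read_camera(name): name is "side" or "top"; returns the picture (480x640x3 uint8, red, green, blue); there is no depth.
- vision.calibration(name): a dict with "vfov" (degrees; the focal length in pixels is half the picture's height over the tangent of half this angle, whatever the lens; pixels are square), "cx", "cy" (the principal point, pixels), "R" (3x3) and "t" (3): a world point X has camera coordinates R X + t. Camera axes: x right, y down, z forward; pixel columns grow to the right and rows downward; lengths in m; the calibration is good to about 2 mm. A picture is of the moment at which its call begins. calibration takes no time and is no camera call.
- ticket.finish_job(): hands the job in; it is judged then, once.
The state is a dict: "time": time; "q": joint angles; "joint_vel": joint speeds; "joint_torque": joint torques, N m; "tool_pos": TCP position; "tcp_rot": TCP orientation; "wrist_force": force on the tool from outside, world axes, zero at the start; "torque": the same for the moment, N m; "width": opening from 0.0 (shut) to 1.0 (fully open); "grip_force": force on a finger pad.
Only numpy, scipy, OpenCV 4.12 (cv2) and the standard library are available. Lean on these libraries where they do the work, as an engineer would, in place of code of your own. Each camera call takes 0.05 s, during which the arm holds its last target. There are 200 camera calls.

## Working session

There is one attempt and no reset: what is moved stays moved. The work goes in short steps, Python scripts to look and compute and a tool call to move; the robot and the scene stay as the last step left them, time stands still between calls to the robot, and variables do not carry over. Pictures are saved under pics/ and viewed, at most 10 in all, crops included, and the job is handed in when it is done.

Besides the shell and the picture viewer there is one more tool, called as a command line: name --argument value ..., lists and objects as JSON in quotes. jog_arm: Moves the arm, as the interface text tells. Its arguments: {"type":"object","properties":{"turn":{"type":"array","items":{"type":"array","items":{"type":"number"}}},"delta_pos":{"type":"array","items":{"type":"array","items":{"type":"number"}}},"gripper":{"type":"array","items":{"type":"number"}},"grip_force":{"type":"number"}},"required":["turn","delta_pos","gripper"]}

```bash
mkdir -p pics
python3 - <<'E'
from workcell import read_state, vision
import cv2, numpy as np
print(read_state())
for n in("side","top"):
    cv2.imwrite(f"pics/{n}0.png",vision.read_camera(n)[:,:,::-1])
    print(n,vision.calibration(n))
E
```

```text
{'time': 0.0, 'q': array([-1.25392985e+00,  2.64733836e-01,  1.60538608e+00, -3.31941257e-05,
        1.27368051e+00, -3.68983688e-02]), 'joint_vel': array([-0.00066806,  0.00210658,  0.00017059, -0.00054486,  0.00025426,
        0.00127581]), 'joint_torque': array([ 1.01563401e-03, -5.15110338e+01, -3.67314327e+01, -2.25904555e-04,
        1.29228106e-02, -1.78079716e-05]), 'tool_pos': array([ 0.23360279, -0.63251031,  0.22996851]), 'tcp_rot': array([-3.09042409e+00, -5.52430511e-01,  5.32857359e-04]), 'wrist_force': array([0.78737244, 0.28378004, 0.21901517]), 'torque': array([ 0.01739877,  0.01315342, -0.00441029]), 'grip_force': 0.0, 'width': 1.0012904232842135}
side {'vfov': 53.83241231091975, 'cx': 324.5270616009591, 'cy': 238.96430395087995, 'R': array([[-0.83995225, -0.54232582, -0.01905056],
       [-0.30779925,  0.50504322, -0.8063442 ],
       [ 0.44692263, -0.67142688, -0.59113967]]), 't': array([0.50599496, 0.28247988, 0.96542083])}
top {'vfov': 45.32747003082211, 'cx': 317.7323094756413, 'cy': 246.45654634266893, 'R': array([[ 0.02813312, -0.99947506, -0.01606641],
       [-0.99791859, -0.02714905, -0.05849281],
       [ 0.05802592,  0.01767855, -0.99815854]]), 't': array([0.00253923, 0.56757698, 1.5951257 ])}
```

View pics/side0.png

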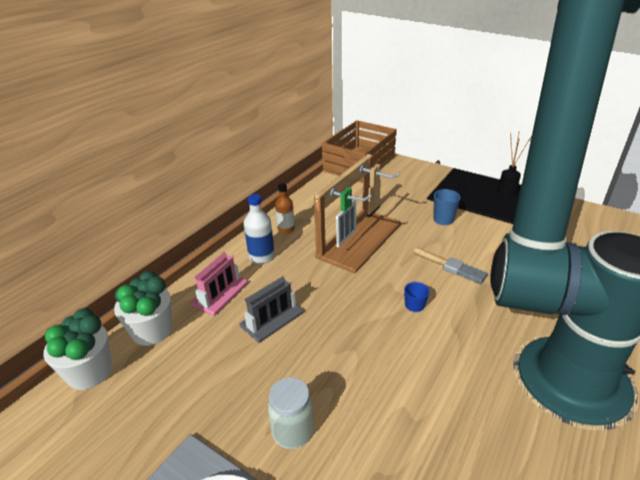

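View pics/top0.png

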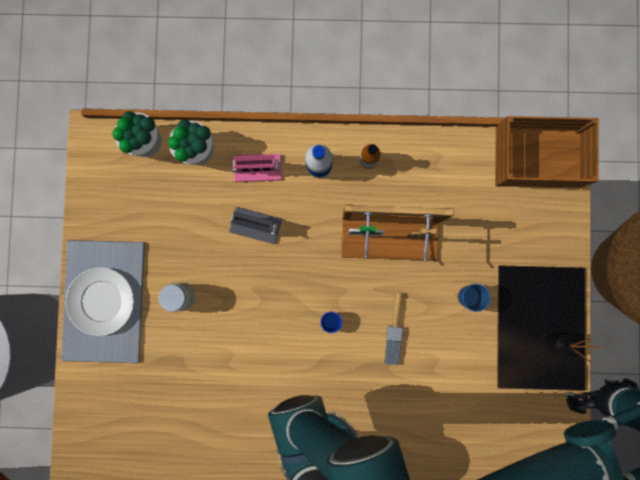

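The side view shows the filter (green tab about (346,200)) on the left peg, the scraper on the right peg, and the grey cassette at about (271,308). In the top view the filter tab is at about (367,230), the grey cassette at (256,225) and the stand base spans about (342–440, 207–260). Next I'll zoom in.

Run:
```python
import cv2, numpy as np
t=cv2.imread("pics/top0.png"); s=cv2.imread("pics/side0.png")
a=cv2.resize(t[195:270,335:460],None,fx=6,fy=6,interpolation=cv2.INTER_CUBIC)   # 750x450
b=cv2.resize(s[150:275,300:430],None,fx=4.6,fy=4.6,interpolation=cv2.INTER_CUBIC)
cv2.imwrite("pics/ct.png",a); cv2.imwrite("pics/cs.png",b)
c1=cv2.resize(t[195:255,220:290],None,fx=5.5,fy=5.5,interpolation=cv2.INTER_CUBIC)
c2=cv2.resize(s[270:345,230:310],None,fx=5,fy=5,interpolation=cv2.INTER_CUBIC)
h=max(c1.shape[0],c2.shape[0])
p=lambda i:cv2.copyMakeBorder(i,0,h-i.shape[0],0,0,cv2.BORDER_CONSTANT)
cv2.imwrite("pics/cc.png",np.hstack([p(c1),p(c2)]))
```

```text
(no output)
```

View pics/ct.png

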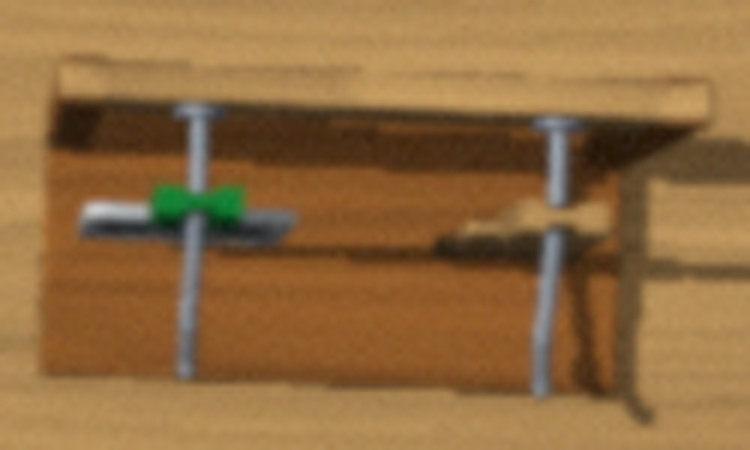

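View pics/cs.png

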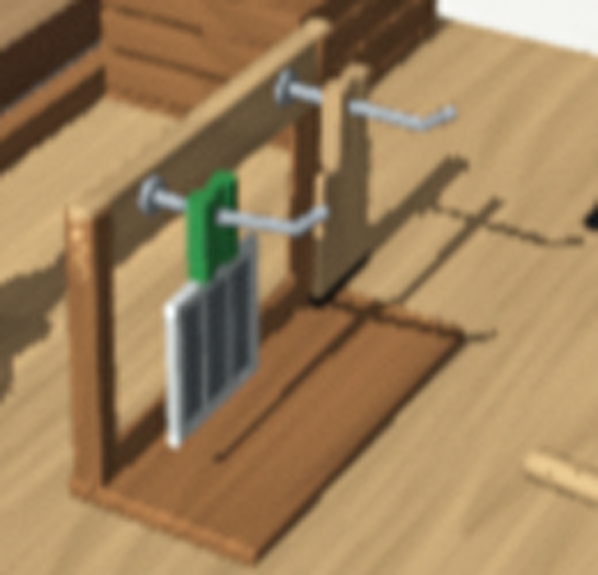

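View pics/cc.png

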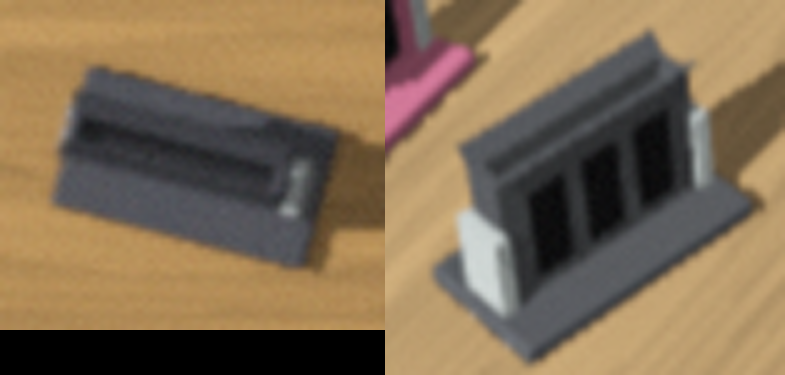

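The crops show the left peg's tip ending at top-crop (187,377) and side-crop (325,210), with its kink at side-crop (297,230). The filter tab is centred at top-crop (198,203). The cassette is yawed, with its lip edges readable in both views. I'll triangulate these.

```bash
cat > h.py <<'E'
import numpy as np
from workcell import vision
C={n:vision.calibration(n) for n in("side","top")}
def ray(n,uv):
    c=C[n]; f=240/np.tan(np.radians(c["vfov"]/2)); R=np.array(c["R"])
    d=R.T@np.array([(uv[0]-c["cx"])/f,(uv[1]-c["cy"])/f,1]); return -R.T@np.array(c["t"]),d/np.linalg.norm(d)
def plane(n,uv,z):
    o,d=ray(n,uv); return o+d*(z-o[2])/d[2]
def tri(us,ut):
    o1,d1=ray("side",us);o2,d2=ray("top",ut)
    k=np.linalg.lstsq(np.c_[d1,-d2],o2-o1,rcond=None)[0]
    a,b=o1+k[0]*d1,o2+k[1]*d2; return (a+b)/2,np.linalg.norm(a-b)
def proj(n,X):
    c=C[n]; f=240/np.tan(np.radians(c["vfov"]/2)); p=np.array(c["R"])@X+c["t"]; return np.array([c["cx"]+f*p[0]/p[2],c["cy"]+f*p[1]/p[2]])
E
python3 - <<'E'
from h import *
np.set_printoptions(precision=4,suppress=True)
cr=lambda x,y,s,ox,oy:((x+.5)/s-.5+ox,(y+.5)/s-.5+oy)
T=lambda x,y:cr(x,y,6,335,195); S=lambda x,y:cr(x,y,4.6,300,150)
T1=lambda x,y:cr(x,y,5.5,220,195); S2=lambda x,y:cr(x,y,5,230,270)
print("cams",ray("top",(320,240))[0],ray("side",(320,240))[0])
for nm,p,z in [("boardBL",T(60,60),.203),("boardBR",T(711,84),.203),("boardFR",T(708,122),.203),("baseFL",T(42,374),.014),("baseFR",T(620,392),.014),
 ("flangeL",T(198,112),.185),("flangeR",T(558,126),.185),("tabtop",T(198,203),.2),("tabL",T(153,203),.2),("tabR",T(243,203),.2),("pegtip",T(187,375),.2),("kink",T(190,318),.188)]: print(nm,plane("top",p,z))
for nm,p,z in [("sBaseFL",S(253,560),.014),("sBaseFR",S(464,338),.014),("sboardBFL",S(92,215),.203)]: print(nm,plane("side",p,z))
print("tip",tri(S(325,209),T(187,375)),"kink",tri(S(297,231),T(189,320)))
print("flange",tri(S(152,194),T(198,112)))
for nm,p in [("bl",T1(92,68)),("br",T1(340,130)),("pkL",T1(80,135)),("pkR",T1(280,185))]: print(nm,plane("top",p,.091),plane("top",p,.085))
for nm,p in [("baseFL",T1(52,205)),("baseFR",T1(305,268))]: print(nm,plane("top",p,.006))
for nm,p in [("bl",S2(75,150)),("br",S2(265,32)),("fl",S2(102,178)),("fr",S2(305,68))]: print("s",nm,plane("side",p,.091))
for nm,p in [("baseL",S2(50,270)),("baseF",S2(145,355)),("baseR",S2(372,203))]: print("s",nm,plane("side",p,.006))
import cv2
b=cv2.imread("pics/side0.png").astype(int);t=cv2.imread("pics/top0.png").astype(int)
for n,i in(("side",b),("top",t)):
    m=(i[:,:,1]>1.5*i[:,:,2])&(i[:,:,1]>1.5*i[:,:,0])&(i[:,:,1]>60); m[:,:300]=0; m[:,440:]=0
    v,u=np.nonzero(m[:270]); print(n,len(u),u.min(),u.max(),v.min(),v.max(),u.mean(),v.mean())
E
```

```text
cams [ 0.4738 -0.0103  1.6254] [0.0805 0.78   0.8081]
boardBL [ 0.6626 -0.0489  0.203 ]
boardBR [ 0.6596 -0.3179  0.203 ]
boardFR [ 0.6438 -0.3169  0.203 ]
baseFL [ 0.5399 -0.0494  0.014 ]
baseFR [ 0.5389 -0.3187  0.014 ]
flangeL [ 0.6446 -0.1078  0.185 ]
flangeR [ 0.6426 -0.2583  0.185 ]
tabtop [ 0.6049 -0.1076  0.2   ]
tabL [ 0.6044 -0.089   0.2   ]
tabR [ 0.6054 -0.1262  0.2   ]
pegtip [ 0.5335 -0.1047  0.2   ]
kink [ 0.5578 -0.1062  0.188 ]
sBaseFL [ 0.5371 -0.0433  0.014 ]
sBaseFR [ 0.5318 -0.306   0.014 ]
sboardBFL [ 0.6449 -0.0506  0.203 ]
tip (array([ 0.5328, -0.1039,  0.214 ]), np.float64(0.00034046508689797376)) kink (array([ 0.5539, -0.107 ,  0.1923]), np.float64(0.0062673146173451285))
flange (array([ 0.6437, -0.1079,  0.1874]), np.float64(0.0012596034533211078))
bl [0.6635 0.239  0.091 ] [0.6642 0.24   0.085 ]
br [0.6362 0.1166 0.091 ] [0.6368 0.1171 0.085 ]
pkL [0.6304 0.2437 0.091 ] [0.631  0.2447 0.085 ]
pkR [0.6085 0.145  0.091 ] [0.609  0.1456 0.085 ]
baseFL [0.6025 0.2709 0.006 ]
baseFR [0.5735 0.1393 0.006 ]
s bl [0.6504 0.2458 0.091 ]
s br [0.6269 0.1385 0.091 ]
s fl [0.6289 0.253  0.091 ]
s fr [0.5962 0.1491 0.091 ]
s baseL [0.6751 0.2501 0.006 ]
s baseF [0.6047 0.267  0.006 ]
s baseR [0.5729 0.1357 0.006 ]
side 176 341 350 187 210 345.1761363636364 198.8068181818182
top 71 360 375 226 231 367.6619718309859 228.49295774647888
```

jog_arm --turn '[[0,0,0.059],[0,0,0.059],[0,0,0.059],[0,0,0.059],[0,0,0.059],[0,0,0.059],[0,0,0]]' --delta_pos '[[0,0,-0.013],[0,0,-0.013],[0,0,-0.013],[0,0,-0.013],[0,0,-0.013],[0,0,-0.013],[0,0,0]]' --gripper '[0.065,0.065,0.065,0.065,0.065,0.065,0.065]' --grip_force 20

```text
time: 0.68
tool_pos: [0.2342, -0.6343, 0.3123]
tcp_rot: [3.137, -0.003, 0.002]
wrist_force: [0.9, -0.7, 0.2]
width: 0.763
grip_force: 0.0
```

jog_arm --turn '[[0,0,0],[0,0,0],[0,0,0],[0,0,0],[0,0,0],[0,0,0],[0,0,0],[0,0,0],[0,0,0],[0,0,0],[0,0,0],[0,0,0],[0,0,0],[0,0,0],[0,0,0],[0,0,0],[0,0,0],[0,0,0],[0,0,0],[0,0,0]]' --delta_pos '[[0.018,-0.026,0],[0.018,-0.026,0],[0.018,-0.026,0],[0.018,-0.026,0],[0.018,-0.026,0],[0.018,-0.026,0],[0.018,-0.026,0],[0.018,-0.026,0],[0.018,-0.026,0],[0.018,-0.026,0],[0.018,-0.026,0],[0.018,-0.026,0],[0.018,-0.026,0],[0.018,-0.026,0],[0.018,-0.026,0],[0.018,-0.026,0],[0.018,-0.026,0],[0.018,-0.026,0],[0.018,-0.026,0],[0.018,-0.026,0]]' --gripper '[0.065,0.065,0.065,0.065,0.065,0.065,0.065,0.065,0.065,0.065,0.065,0.065,0.065,0.065,0.065,0.065,0.065,0.065,0.065,0.065]'

```text
time: 2.35
tool_pos: [0.5941, -0.1117, 0.3079]
tcp_rot: [-3.141, -0.003, 0.002]
wrist_force: [1.1, -1.4, 0.1]
width: 0.767
grip_force: 0.0
```

jog_arm --turn '[[0,0,0],[0,0,0],[0,0,0],[0,0,0],[0,0,0],[0,0,0],[0,0,0],[0,0,0],[0,0,0],[0,0,0],[0,0,0],[0,0,0],[0,0,0],[0,0,0]]' --delta_pos '[[0.0055,-0.002,0.0],[0.0055,-0.002,0.0],[0,0,0.013],[0,0,0.013],[0,0,0.013],[0,0,0.013],[0,0,0.013],[0,0,0.013],[0,0,0.013],[0,0,0.013],[0,0,0.013],[0,0,0.013],[0,0,0.013],[0,0,0]]' --gripper '[0.065,0.065,0.065,0.065,0.065,0.065,0.065,0.065,0.065,0.065,0.065,0.065,0.065,0.065]'

```text
time: 3.52
tool_pos: [0.6028, -0.1087, 0.1623]
tcp_rot: [-3.14, 0.0, 0.009]
wrist_force: [-0.4, -0.2, -1.4]
width: 0.759
grip_force: 0.0
```

Run:
```python
from h import *
import cv2
from workcell import read_state
print(read_state())
s=vision.read_camera("side")[:,:,::-1]
b=cv2.resize(s[130:275,290:420],None,fx=4,fy=4,interpolation=cv2.INTER_CUBIC)
cv2.imwrite("pics/s2.png",b)
t=vision.read_camera("top")[:,:,::-1]; cv2.imwrite("pics/t2.png",t)
```

```text
{'time': 3.5167, 'q': array([-2.19118579e-01,  2.02152019e-01,  1.81044099e+00, -4.71639029e-06,
        1.13470366e+00,  1.35173924e+00]), 'joint_vel': array([ 0.00161712, -0.01701237, -0.03130264,  0.00051952,  0.04098898,
        0.00167121]), 'joint_torque': array([-5.07396937e-02, -4.84058869e+01, -3.72577178e+01, -9.29116832e-04,
       -4.60139690e-01, -1.60115469e-04]), 'tool_pos': array([ 0.60283037, -0.10873834,  0.16232718]), 'tcp_rot': array([-3.14034494e+00,  9.34040282e-05,  8.74367837e-03]), 'wrist_force': array([-0.35086174, -0.24613804, -1.3535497 ]), 'torque': array([ 0.02580828,  0.04111829, -0.00997543]), 'grip_force': 0.0, 'width': 0.7594620960083656}
```

View pics/s2.png

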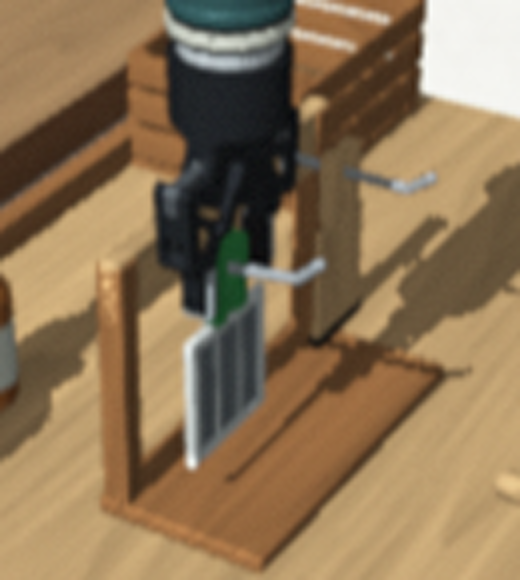

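The side view shows the fingers straddling the wire and the tab (tab at about crop (232,275), tips above the shoulders). Closing in steps.

jog_arm --turn '[[0,0,0],[0,0,0],[0,0,0],[0,0,0]]' --delta_pos '[[0.001,-0.0005,0],[0,0,0],[0,0,0],[0,0,0]]' --gripper '[0.055,0.048,0.042,0.042]'

```text
time: 3.95
tool_pos: [0.6066, -0.1089, 0.1673]
tcp_rot: [3.141, -0.0, 0.003]
wrist_force: [-0.4, 0.2, 0.1]
width: 0.493
grip_force: 0.0
```

jog_arm --turn '[[0,0,0],[0,0,0],[0,0,0]]' --delta_pos '[[0,0,0],[0,0,0],[0,0,0]]' --gripper '[0.039,0.0385,0.038]'

```text
time: 4.2
tool_pos: [0.606, -0.1088, 0.1665]
tcp_rot: [3.142, -0.0, 0.0]
wrist_force: [-1.1, -0.5, 0.9]
width: 0.445
grip_force: 0.0
```

jog_arm --turn '[[0,0,0],[0,0,0],[0,0,0]]' --delta_pos '[[0,-0.0005,0.0025],[0,0,0.0025],[0,0,0]]' --gripper '[0.038,0.038,0.038]'

```text
time: 4.45
tool_pos: [0.6057, -0.1084, 0.1606]
tcp_rot: [3.141, -0.0, -0.001]
wrist_force: [-0.5, -1.2, -0.4]
width: 0.446
grip_force: 0.4
```

jog_arm --turn '[[0,0,0],[0,0,0],[0,0,0]]' --delta_pos '[[0,0,0],[0,0,0],[0,0,0]]' --gripper '[0.0372,0.0365,0.036]'

```text
time: 4.7
tool_pos: [0.6059, -0.1082, 0.1611]
tcp_rot: [-3.141, 0.0, 0.0]
wrist_force: [-0.2, -0.4, -0.0]
width: 0.423
grip_force: 0.1
```

jog_arm --turn '[[0,0,0],[0,0,0],[0,0,0],[0,0,0]]' --delta_pos '[[0,0,0],[0,0,0],[0,0,0],[0,0,0]]' --gripper '[0.035,0.034,0.033,0.032]'

```text
time: 5.03
tool_pos: [0.6059, -0.1082, 0.1612]
tcp_rot: [-3.141, 0.0, 0.0]
wrist_force: [0.2, -0.5, -1.3]
width: 0.42
grip_force: 20.8
```

Gripped with near-zero external force. I'll work out the peg's bend from the tip and kink pixels already measured.

Run:
```python
from h import *
from scipy.optimize import least_squares
cr=lambda x,y,s,ox,oy:np.array(((x+.5)/s-.5+ox,(y+.5)/s-.5+oy))
T=lambda x,y:cr(x,y,6,335,195); S=lambda x,y:cr(x,y,4.6,300,150)
B=np.array([.604,-.108,.185])
def pt(p,a,b,B): # a up, b sideways
    x,z=p; X=-x*np.cos(a)+z*np.sin(a); Z=x*np.sin(a)+z*np.cos(a)
    return B+np.array([X*np.cos(b),-X*np.sin(b),Z])
K,E=(.055,.0029),(.072,.016)
def res(q):
    B2=B+q[2:5]
    return np.r_[proj("side",pt(K,q[0],q[1],B2))-S(297,230),proj("side",pt(E,q[0],q[1],B2))-S(324,210),
     proj("top",pt(E,q[0],q[1],B2))-T(187,374),proj("top",B2+[.038,0,0])-T(198,112),proj("side",B2+[.038,0,0])-S(152,194),q[2:5]/.002]
r=least_squares(res,np.zeros(5)); q=r.x
print(np.degrees(q[:2]),q[2:],r.fun.round(2)); B2=B+q[2:5]
print(pt(K,*q[:2],B2),pt(E,*q[:2],B2))
```

```text
[6.6998879  2.33726105] [3.39274764e-04 6.64860435e-05 1.21238982e-03] [-0.12 -0.31 -0.4   0.59  0.44 -0.51  0.08  0.83  0.22  0.53  0.17  0.03
  0.61]
[ 0.55009838 -0.10571964  0.19550937] [ 0.53475561 -0.10509342  0.21050328]
```

jog_arm --turn '[[0,0,0],[0,0,0],[0,0,0],[0,0,0]]' --delta_pos '[[0,0,-0.002],[0,0,-0.002],[0,0,-0.002],[0,0,0]]' --gripper '[0.032,0.032,0.032,0.032]'

```text
time: 5.37
tool_pos: [0.6062, -0.1083, 0.1678]
tcp_rot: [3.141, -0.0, 0.001]
wrist_force: [0.8, 0.3, -0.7]
width: 0.418
grip_force: 20.6
```

jog_arm --turn '[[0,0,0],[0,0,0],[0,0,0],[0,0,0],[0,0,0],[0,0,0]]' --delta_pos '[[-0.0035,0,0],[-0.0035,-0.00015,-0.0006],[-0.0035,-0.00015,-0.0006],[-0.0035,-0.00015,-0.0006],[-0.0035,-0.00015,-0.0006],[0,0,0]]' --gripper '[0.032,0.032,0.032,0.032,0.032,0.032]'

```text
time: 5.87
tool_pos: [0.5876, -0.1076, 0.1698]
tcp_rot: [-3.142, 0.0, 0.001]
wrist_force: [-0.0, 0.1, -1.2]
width: 0.417
grip_force: 20.5
```

jog_arm --turn '[[0,0,0],[0,0,0],[0,0,0],[0,0,0],[0,0,0],[0,0,0],[0,0,0],[0,0,0]]' --delta_pos '[[-0.0034,-0.00015,-0.0006],[-0.0034,-0.00015,-0.0006],[-0.0034,-0.00015,-0.0006],[-0.0034,-0.00015,-0.0006],[-0.0034,-0.00015,-0.0006],[-0.0034,-0.00015,-0.0006],[-0.0034,-0.00015,-0.0006],[0,0,0]]' --gripper '[0.032,0.032,0.032,0.032,0.032,0.032,0.032,0.032]'

```text
time: 6.53
tool_pos: [0.564, -0.1066, 0.174]
tcp_rot: [-3.142, 0.0, 0.001]
wrist_force: [-0.7, -0.2, -2.1]
width: 0.422
grip_force: 20.5
```

jog_arm --turn '[[0,-0.05,0],[0,-0.05,0],[0,-0.05,0],[0,-0.05,0],[0,-0.05,0],[0,-0.05,0],[0,-0.05,0],[0,0,0]]' --delta_pos '[[-0.0009,0,0],[-0.0009,0,0],[-0.0009,0,0],[-0.0009,0,0],[-0.0009,0,0],[-0.0009,0,0],[-0.0009,0,0],[0,0,0]]' --gripper '[0.032,0.032,0.032,0.032,0.032,0.032,0.032,0.032]'

```text
time: 7.2
tool_pos: [0.5596, -0.1065, 0.1736]
tcp_rot: [-3.093, -0.0, 0.549]
wrist_force: [0.6, 0.5, -2.1]
width: 0.415
grip_force: 20.5
```

Run:
```python
from h import *
from workcell import read_state
from scipy.spatial.transform import Rotation as R
s=read_state(); M=R.from_rotvec(s["tcp_rot"]).as_matrix(); print(M.round(3)); print("slot",s["tool_pos"]-.018*M[:,2],s["wrist_force"],s["torque"])
```

```text
[[ 0.939  0.    -0.344]
 [ 0.    -1.     0.   ]
 [-0.344 -0.    -0.939]]
slot [ 0.56576576 -0.10655029  0.19054741] [ 0.60288184  0.46383388 -2.11470237] [ 0.00110888 -0.30461895  0.03816137]
```

jog_arm --turn '[[0,0,0],[0,0,0],[0,0,0],[0,0,0],[0,0,0],[0,0,0]]' --delta_pos '[[-0.0033,-0.0001,0],[-0.0033,-0.0001,0],[-0.0033,-0.0001,0],[-0.0033,-0.0001,0],[-0.0033,-0.0001,0],[0,0,0]]' --gripper '[0.032,0.032,0.032,0.032,0.032,0.032]'

```text
time: 7.7
tool_pos: [0.5423, -0.1061, 0.1813]
tcp_rot: [3.094, -0.001, -0.546]
wrist_force: [0.1, -0.3, -1.4]
width: 0.42
grip_force: 20.5
```

jog_arm --turn '[[0,0,0],[0,0,0],[0,0,0]]' --delta_pos '[[-0.0032,0,-0.0015],[-0.0032,0,-0.0015],[0,0,0]]' --gripper '[0.032,0.032,0.032]'

```text
time: 7.95
tool_pos: [0.5378, -0.1062, 0.1863]
tcp_rot: [3.094, -0.0, -0.546]
wrist_force: [-0.9, 0.5, -0.8]
width: 0.416
grip_force: 20.6
```

jog_arm --turn '[[0,0,0],[0,0,0],[0,0,0]]' --delta_pos '[[-0.0032,0,-0.0013],[-0.0032,0,-0.0013],[0,0,0]]' --gripper '[0.032,0.032,0.032]'

```text
time: 8.2
tool_pos: [0.5327, -0.1061, 0.1907]
tcp_rot: [3.094, -0.0, -0.546]
wrist_force: [1.2, 0.4, -1.8]
width: 0.417
grip_force: 20.6
```

jog_arm --turn '[[0,0,0],[0,0,0],[0,0,0]]' --delta_pos '[[-0.0032,0,-0.0015],[-0.0032,0,-0.0015],[0,0,0]]' --gripper '[0.032,0.032,0.032]'

```text
time: 8.45
tool_pos: [0.5277, -0.1061, 0.1957]
tcp_rot: [3.094, -0.0, -0.546]
wrist_force: [0.6, 0.5, -1.2]
width: 0.417
grip_force: 20.6
```

jog_arm --turn '[[0,0,0],[0,0,0],[0,0,0],[0,0,0],[0,0,0]]' --delta_pos '[[-0.0032,0,-0.0015],[-0.0032,0,-0.0015],[-0.0032,0,-0.0015],[-0.0032,0,-0.0015],[0,0,0]]' --gripper '[0.032,0.032,0.032,0.032,0.032]'

```text
time: 8.87
tool_pos: [0.5177, -0.1062, 0.2059]
tcp_rot: [3.094, -0.001, -0.546]
wrist_force: [-0.0, 0.4, -0.8]
width: 0.419
grip_force: 20.6
```

jog_arm --turn '[[0,0,0],[0,0,0],[0,0,0],[0,0,0],[0,0,0],[0,0,0],[0,0,0]]' --delta_pos '[[-0.005,0,-0.001],[-0.01,0,-0.002],[-0.01,0,-0.002],[-0.01,0,-0.004],[-0.01,0,-0.006],[-0.01,0,-0.008],[0,0,0]]' --gripper '[0.032,0.032,0.032,0.032,0.032,0.032,0.032]'

```text
time: 9.45
tool_pos: [0.4741, -0.1064, 0.2489]
tcp_rot: [3.094, -0.001, -0.541]
wrist_force: [0.4, -1.4, -1.0]
width: 0.419
grip_force: 20.6
```

jog_arm --turn '[[0,0.05,0],[0,0.05,0],[0,0.05,0],[0,0.05,0],[0,0.05,0],[0,0.05,0],[0,0.051,0],[0,0,0]]' --delta_pos '[[0,0,-0.005],[0,0,-0.005],[0,0,-0.005],[0,0,-0.005],[0,0,-0.005],[0,0,-0.005],[0,0,-0.005],[0,0,0]]' --gripper '[0.032,0.032,0.032,0.032,0.032,0.032,0.032,0.032]'

```text
time: 10.12
tool_pos: [0.4806, -0.1063, 0.2818]
tcp_rot: [3.141, -0.001, 0.008]
wrist_force: [0.2, 0.4, -1.3]
width: 0.421
grip_force: 20.5
```

jog_arm --turn '[[0,0,0],[0,0,0],[0,0,0],[0,0,0],[0,0,0],[0,0,0],[0,0,0],[0,0,0],[0,0,0],[0,0,0],[0,0,0],[0,0,0],[0,0,0],[0,0,0],[0,0,0],[0,0,0.055],[0,0,0.055],[0,0,0.055],[0,0,0.055],[0,0,0]]' --delta_pos '[[0.0094,-0.02,0],[0.0094,-0.02,0],[0.0094,-0.02,0],[0.0094,-0.02,0],[0.0094,-0.02,0],[0.0094,-0.02,0],[0.0094,-0.02,0],[0.0094,-0.02,0],[0.0094,-0.02,0],[0.0094,-0.02,0],[0.0094,-0.02,0],[0.0094,-0.02,0],[0.0094,-0.02,0],[0.0094,-0.02,0],[0.0094,-0.02,0],[0,0,0],[0,0,0],[0,0,0],[0,0,0],[0,0,0]]' --gripper '[0.032,0.032,0.032,0.032,0.032,0.032,0.032,0.032,0.032,0.032,0.032,0.032,0.032,0.032,0.032,0.032,0.032,0.032,0.032,0.032]'

```text
time: 11.78
tool_pos: [0.6221, 0.1941, 0.279]
tcp_rot: [3.121, -0.347, -0.001]
wrist_force: [-1.6, -0.2, -1.1]
width: 0.423
grip_force: 21.0
```

jog_arm --turn '[[0,0,0],[0,0,0],[0,0,0],[0,0,0],[0,0,0],[0,0,0]]' --delta_pos '[[0,0,0.01],[0,0,0.01],[0,0,0.01],[0,0,0.01],[0,0,0.01],[0,0,0]]' --gripper '[0.032,0.032,0.032,0.032,0.032,0.032]'

```text
time: 12.28
tool_pos: [0.6202, 0.1933, 0.2258]
tcp_rot: [3.121, -0.345, -0.007]
wrist_force: [0.7, -0.0, -2.2]
width: 0.419
grip_force: 20.9
```

Run:
```python
from h import *
import cv2
s=vision.read_camera("side")[:,:,::-1];t=vision.read_camera("top")[:,:,::-1]
cv2.imwrite("pics/s3f.png",s); cv2.imwrite("pics/t3f.png",t)
b=cv2.resize(s[210:350,210:330],None,fx=4,fy=4,interpolation=cv2.INTER_CUBIC)
cv2.imwrite("pics/s3.png",b)
```

```text
(no output)
```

View pics/s3.png

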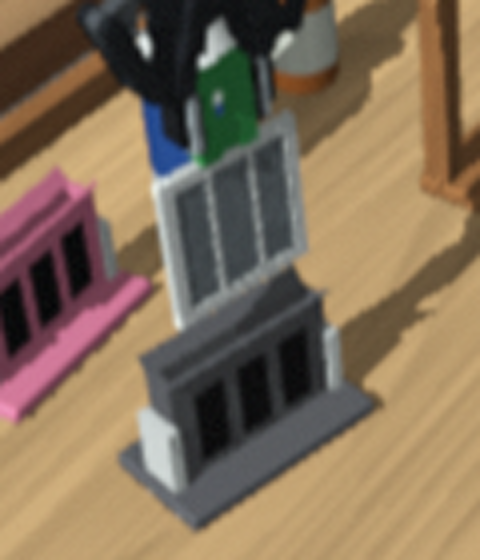

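The side view shows the filter hanging above the grey cassette, with foot corners at about crop (180,327) and (307,250). I'll check its actual pose against the one expected from the TCP.

Run:
```python
from h import *
from workcell import read_state
from scipy.spatial.transform import Rotation as R
s=read_state(); M=R.from_rotvec(s["tcp_rot"]).as_matrix(); P=s["tool_pos"]; print(P,M.round(3)[:,0])
def crop(X): return ((proj("side",X)-[210,210]+.5)*4-.5).round(0)
slot=P-.018*M[:,2]
print("slot",crop(slot))
for w in(-.045,.045):
  for d in(.1235,.0285): print(w,d,crop(slot+M@np.array([0,w,d])))
# predicted cassette lip corners for centre c
c=np.array([.6235,.195]);t=np.array([.219,.976]);n=np.array([.976,-.219])
for a in(-.05,.05):
  for b in(-.0115,.0115): print("lip",a,b,crop(np.r_[c+a*t+b*n,.091]))
for a in(-.0675,.0675):
  for b in(-.036,.036): print("base",a,b,crop(np.r_[c+a*t+b*n,.006]))
```

```text
[0.62155284 0.19366499 0.22868629] [ 0.976 -0.218 -0.001]
slot [214.  98.]
-0.045 0.1235 [170. 320.]
-0.045 0.0285 [149. 181.]
0.045 0.1235 [298. 242.]
0.045 0.0285 [285. 106.]
lip -0.05 -0.0115 [317. 291.]
lip -0.05 0.0115 [291. 272.]
lip 0.05 -0.0115 [178. 379.]
lip 0.05 0.0115 [152. 358.]
base -0.0675 -0.036 [375. 403.]
base -0.0675 0.036 [297. 345.]
base 0.0675 -0.036 [196. 527.]
base 0.0675 0.036 [119. 460.]
```

jog_arm --turn '[[0,0,0],[0,0,0],[0,0,0],[0,0,0],[0,0,0],[0,0,0],[0,0,0]]' --delta_pos '[[0.0015,-0.0015,0.005],[0.0015,-0.0015,0.005],[0,0,0.005],[0,0,0.005],[0,0,0.005],[0,0,0],[0,0,0]]' --gripper '[0.032,0.032,0.032,0.032,0.032,0.032,0.032]'

```text
time: 12.97
tool_pos: [0.6253, 0.196, 0.2041]
tcp_rot: [3.122, -0.345, -0.0]
wrist_force: [-1.1, 0.7, -1.5]
width: 0.421
grip_force: 21.0
```

Run:
```python
from h import *
import cv2
from workcell import read_state
s=vision.read_camera("side")[:,:,::-1];t=vision.read_camera("top")[:,:,::-1]
print(read_state()["tool_pos"])
a=cv2.resize(s[240:330,235:305],None,fx=6,fy=6,interpolation=cv2.INTER_CUBIC)
b=cv2.resize(t[195:255,225:285],None,fx=6,fy=6,interpolation=cv2.INTER_CUBIC)
b=cv2.copyMakeBorder(b,0,a.shape[0]-b.shape[0],0,0,cv2.BORDER_CONSTANT)
cv2.imwrite("pics/s4.png",np.hstack([a,b]))
```

```text
[0.62588739 0.19617469 0.20506882]
```

View pics/s4.png

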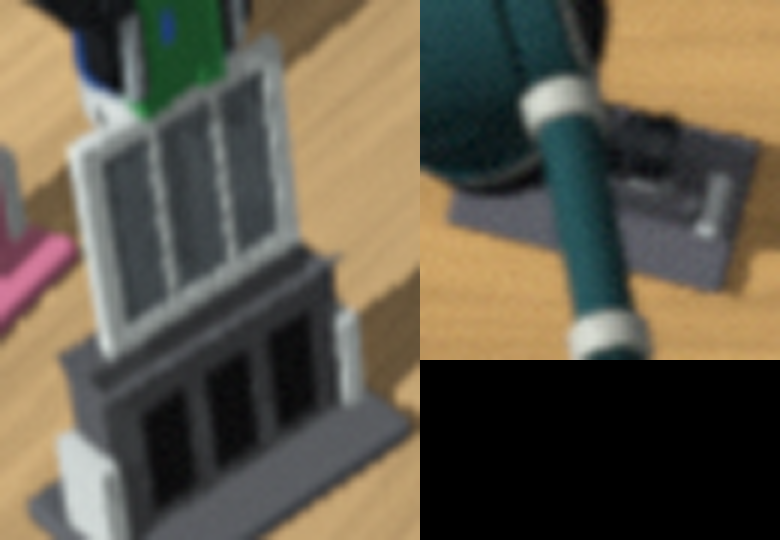

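The views show the foot centred over the pocket, about 8 mm above the lips and roughly 1 mm towards the front. I'll shift 1 mm and lower in checked steps.

jog_arm --turn '[[0,0,0],[0,0,0],[0,0,0],[0,0,0],[0,0,0],[0,0,0]]' --delta_pos '[[0.001,0,0.002],[0,0,0.0025],[0,0,0.0025],[0,0,0.0025],[0,0,0.0025],[0,0,0]]' --gripper '[0.032,0.032,0.032,0.032,0.032,0.032]'

```text
time: 13.57
tool_pos: [0.6262, 0.1958, 0.1919]
tcp_rot: [3.122, -0.345, -0.001]
wrist_force: [-0.2, 0.0, -2.1]
width: 0.416
grip_force: 21.0
```

jog_arm --turn '[[0,0,0],[0,0,0],[0,0,0],[0,0,0]]' --delta_pos '[[0,0,0.002],[0,0,0.002],[0,0,0.002],[0,0,0]]' --gripper '[0.032,0.032,0.032,0.032]'

```text
time: 13.9
tool_pos: [0.6265, 0.1959, 0.1863]
tcp_rot: [3.122, -0.345, 0.0]
wrist_force: [-0.0, 0.4, -1.9]
width: 0.415
grip_force: 21.0
```

jog_arm --turn '[[0,0,0],[0,0,0],[0,0,0],[0,0,0],[0,0,0]]' --delta_pos '[[0,0,0.0025],[0,0,0.0025],[0,0,0.0025],[0,0,0.0025],[0,0,0]]' --gripper '[0.032,0.032,0.032,0.032,0.032]'

```text
time: 14.32
tool_pos: [0.6263, 0.1958, 0.176]
tcp_rot: [3.122, -0.345, -0.0]
wrist_force: [-0.6, 0.0, -2.1]
width: 0.422
grip_force: 21.0
```

jog_arm --turn '[[0,0,0],[0,0,0],[0,0,0],[0,0,0],[0,0,0],[0,0,0]]' --delta_pos '[[0,0,0.003],[0,0,0.003],[0,0,0.003],[0,0,0.003],[0,0,0.003],[0,0,0]]' --gripper '[0.032,0.032,0.032,0.032,0.032,0.032]'

```text
time: 14.82
tool_pos: [0.6262, 0.1958, 0.1608]
tcp_rot: [3.122, -0.345, -0.001]
wrist_force: [1.2, -0.2, -2.7]
width: 0.413
grip_force: 21.0
```

Run:
```python
from h import *
import cv2
s=vision.read_camera("side")[:,:,::-1]
a=cv2.resize(s[240:340,230:310],None,fx=6,fy=6,interpolation=cv2.INTER_CUBIC)
cv2.imwrite("pics/s5.png",a)
```

```text
(no output)
```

View pics/s5.png

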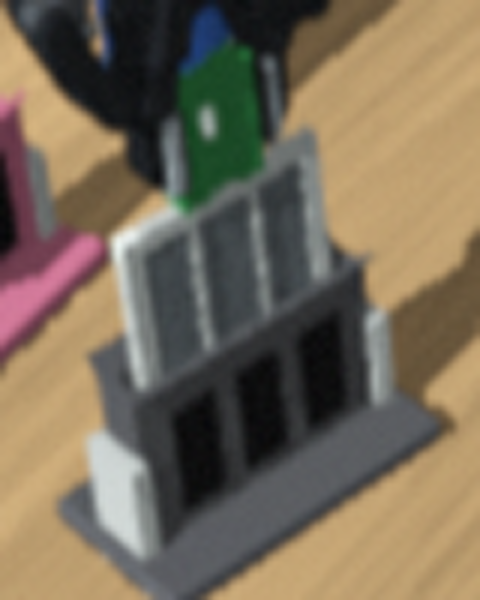

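The picture shows the filter partly down inside the pocket, between the lips. No contact force is building. Lowering on to the floor, expected at TCP z of about 0.117.

jog_arm --turn '[[0,0,0],[0,0,0],[0,0,0],[0,0,0],[0,0,0],[0,0,0],[0,0,0]]' --delta_pos '[[0,0,0.003],[0,0,0.003],[0,0,0.003],[0,0,0.003],[0,0,0.003],[0,0,0.003],[0,0,0]]' --gripper '[0.032,0.032,0.032,0.032,0.032,0.032,0.032]'

```text
time: 15.45
tool_pos: [0.6262, 0.1958, 0.1428]
tcp_rot: [3.122, -0.345, -0.001]
wrist_force: [-0.6, -0.1, -1.6]
width: 0.416
grip_force: 21.0
```

jog_arm --turn '[[0,0,0],[0,0,0],[0,0,0],[0,0,0],[0,0,0],[0,0,0],[0,0,0]]' --delta_pos '[[0,0,0.003],[0,0,0.003],[0,0,0.003],[0,0,0.003],[0,0,0.003],[0,0,0.003],[0,0,0]]' --gripper '[0.032,0.032,0.032,0.032,0.032,0.032,0.032]'

```text
time: 16.03
tool_pos: [0.6262, 0.1958, 0.1249]
tcp_rot: [3.122, -0.345, -0.001]
wrist_force: [0.4, -0.8, -1.4]
width: 0.416
grip_force: 21.0
```

jog_arm --turn '[[0,0,0],[0,0,0],[0,0,0],[0,0,0]]' --delta_pos '[[0,0,0.0015],[0,0,0.0015],[0,0,0.001],[0,0,0]]' --gripper '[0.032,0.032,0.032,0.032]'

```text
time: 16.37
tool_pos: [0.6267, 0.1959, 0.1217]
tcp_rot: [-3.123, 0.345, -0.001]
wrist_force: [-0.1, -0.3, -1.2]
width: 0.415
grip_force: 21.0
```

jog_arm --turn '[[0,0,0],[0,0,0],[0,0,0]]' --delta_pos '[[0,0,0.001],[0,0,0.001],[0,0,0]]' --gripper '[0.032,0.032,0.032]'

```text
time: 16.62
tool_pos: [0.6267, 0.1959, 0.1198]
tcp_rot: [-3.122, 0.345, -0.001]
wrist_force: [0.5, 0.3, -1.1]
width: 0.416
grip_force: 21.0
```

jog_arm --turn '[[0,0,0],[0,0,0],[0,0,0]]' --delta_pos '[[0,0,0.001],[0,0,0.0005],[0,0,0]]' --gripper '[0.032,0.032,0.032]'

```text
time: 16.87
tool_pos: [0.6267, 0.1959, 0.1182]
tcp_rot: [-3.123, 0.345, -0.001]
wrist_force: [-0.4, 0.0, -2.4]
width: 0.423
grip_force: 21.0
```

jog_arm --turn '[[0,0,0],[0,0,0],[0,0,0]]' --delta_pos '[[0,0,0.0007],[0,0,0.0007],[0,0,0]]' --gripper '[0.032,0.032,0.032]'

```text
time: 17.12
tool_pos: [0.6271, 0.196, 0.1178]
tcp_rot: [-3.122, 0.345, -0.002]
wrist_force: [-0.9, -0.3, 2.3]
width: 0.418
grip_force: 21.4
```

jog_arm --turn '[[0,0,0],[0,0,0],[0,0,0]]' --delta_pos '[[0,0,0.0005],[0,0,0.0005],[0,0,0]]' --gripper '[0.032,0.032,0.032]'

```text
time: 17.37
tool_pos: [0.6275, 0.1959, 0.1177]
tcp_rot: [-3.122, 0.345, -0.004]
wrist_force: [-2.5, -0.8, 6.1]
width: 0.417
grip_force: 21.9
```

Foot on the floor (about 7 N up, at the expected height). I'll ease off, open, and retract.

jog_arm --turn '[[0,0,0],[0,0,0],[0,0,0],[0,0,0],[0,0,0],[0,0,0],[0,0,0]]' --delta_pos '[[0,0,-0.001],[0,0,0],[0,0,0],[0,0,0],[0,0,0],[0,0,0],[0,0,0]]' --gripper '[0.032,0.038,0.042,0.048,0.055,0.062,0.062]'

```text
time: 17.95
tool_pos: [0.6268, 0.1959, 0.1168]
tcp_rot: [-3.123, 0.345, -0.001]
wrist_force: [0.2, 0.5, -0.2]
width: 0.724
grip_force: 0.0
```

jog_arm --turn '[[0,0,0],[0,0,0],[0,0,0],[0,0,0],[0,0,0],[0,0,0],[0,0,0],[0,0,0],[0,0,0],[0,0,0],[0,0,0],[0,0,0],[0,0,0],[0,0,0],[0,0,0],[0,0,0],[0,0,0],[0,0,0],[0,0,0],[0,0,0]]' --delta_pos '[[0,0,-0.006],[0,0,-0.01],[0,0,-0.01],[0,0,-0.012],[0,0,-0.012],[0,0,-0.012],[0,0,-0.012],[0,0,-0.012],[0,0,-0.012],[0,0,-0.012],[0,0,-0.012],[-0.012,0,0],[-0.012,0,0],[-0.012,0,0],[-0.012,0,0],[-0.012,0,0],[-0.012,0,0],[-0.012,0,0],[0,0,0],[0,0,0]]' --gripper '[0.062,0.062,0.062,0.062,0.062,0.062,0.062,0.062,0.062,0.062,0.062,0.062,0.062,0.062,0.062,0.062,0.062,0.062,0.062,0.062]'

```text
time: 19.62
tool_pos: [0.5441, 0.2146, 0.2391]
tcp_rot: [-3.123, 0.344, -0.002]
wrist_force: [-0.6, -1.1, 0.1]
width: 0.721
grip_force: 0.0
```

Run:
```python
from h import *
import cv2
s=vision.read_camera("side")[:,:,::-1]
cv2.imwrite("pics/s6.png",cv2.resize(s[140:340,200:440],None,fx=3,fy=3,interpolation=cv2.INTER_CUBIC)[:600])
```

```text
(no output)
```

View pics/s6.png

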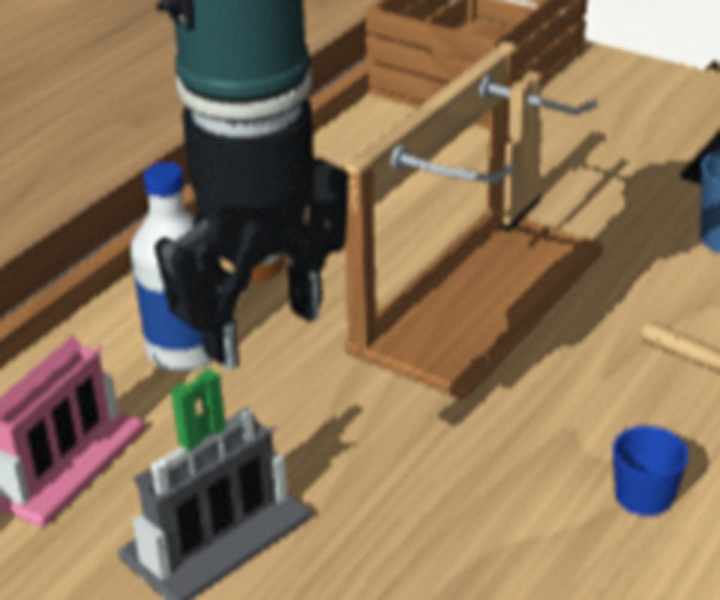

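The filter sits fully home in the grey cassette, tab up at about (197,410). The scraper still hangs on its peg and the gripper is clear.

```bash
python3 -c "
from workcell import ticket; print(ticket.finish_job())"
```

```text
the job is handed in; nothing more can be done
None
```

The lint filter is off its peg and stands fully home in the grey cassette, tab up and released; in the last side view the scraper still hangs on its peg, and the job is handed in, though no verdict came back.

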